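# Finish the jar pyramid on the fair counter

### The arm

A 6-joint arm with a two-finger parallel gripper is mounted at the origin on the work surface. World frame = base frame: x ahead of the robot, y to its left, z up, the work surface at z = 0. Lengths are in mm, angles in rad, forces in N, time in s.
With the tool pointing down it reaches from about 350 to 725 mm from the base axis. Payload 4.3 kg.
Tool frame: the origin (TCP) lies midway between the tips of the shut fingers; the grasp point (between the pads) lies 19 mm behind it; z points along the fingers, y is the direction in which the jaws open and shut (so a half turn about z gives the same grasp; the last joint's range is limited). The gripper opens to 85 mm and grips with 20 to 120 N. Pads are 22 mm wide; open, the fingers measure 114 mm over their backs; the gripper's body (76 mm by 85 mm) begins 54 mm behind the grasp point. The pads swing forward as they close: fully open they stand 13 mm farther back than shut.
Start: joints at [1.033, 0.377, 0.081, 1.274, 0, 1.46], TCP at [238.562, 523.216, 231.329] pointing down, gripper open.
Joint ranges: [-2.72, 2.72], [-0.84, 1.66], [-1.02, 1.22], [-1.77, 2.12], [-1.37, 1.28], [-3.14, 3.14]. Speed limits (rad/s): [2.57, 2.57, 3.14, 3.14, 3.14, 3.14].

### API

Orientations are given as a unit quaternion [w, x, y, z].
In Python, from rig import read_state, imaging, finish_job gives the robot as it stands.
- The arm moves only by the tool play_rows, never from a script. Its argument "deltas" is a list of rows, each a list of 3 entries, a list of its own where there are three numbers: the finger opening in mm, from 0 to 85.4, then the shift along the tool's x, y, z in units of 40 mm (1.0 is 40 mm), then the turn about the tool's z in units of 5 degrees (1.0 is 5 degrees). A call has 1 to 5 rows; each row is the pose to reach, as a shift and turn from the pose commanded when the call began, along the tool's axes at that moment; what a row does not reach only later rows make up. A row lasts 1/12 s, in which the tool goes at most 41.7 mm and 7.16 degrees, less where a joint would pass 70% of its speed; a pose out of reach is approached as far as the arm can. A call with a gripper value outside its range is refused whole. The fingers move at their own pace and stop on an object; "grip_force" is the grip in N (left out, the last holds). Time passes only in rows, so rows that repeat a pose let the fingers close. It gives the time, the measured TCP pose, the force and the opening at its end, in the units of the state.
- read_state(): the state, without advancing time (a new reading comes with each control period).
- imaging.capture(name): name is "side" or "top"; returns (picture, depth): 400x640x3 uint8, blue, green, red; 400x640 float32, mm along the optical axis (not along the pixel's ray), 0 where there is no reading.
- imaging.get_calibration(name): a dict with "fx", "fy", "cx", "cy" (pixels), "camera_from_world" (4x4, takes a point from world to camera coordinates). Camera axes: x right, y down, z forward; pixel columns grow to the right and rows downward; lengths in mm; the calibration is good to about 2 mm. A picture is of the moment at which its call begins. get_calibration takes no time and is no camera call.
- finish_job(): hands the job in, once; it reports no verdict.
The state is a dict: "time": time; "joint_pos": joint angles; "joint_vel": joint speeds; "joint_torque": joint torques, N m; "tool_pos": TCP position; "ee_rot": TCP orientation; "force": force on the tool from outside, world axes, zero at the start; "wrist_torque": the same for the moment, N m; "gripper_width": finger opening in mm.
Only numpy, scipy, OpenCV 4.12 (cv2) and the standard library are available. Lean on these libraries where they do the work, as an engineer would, in place of code of your own. Each camera call takes 0.05 s, during which the arm holds its last target.

### The job

Finish the pyramid of jars on the display board: put two of the loose wide jars on the bottom row, each sitting centrally across two neighbouring jars, then the third wide jar centrally across those two, and last crown it with the small sample jar in the middle of the top lid. Set every jar down upright and straight above the row without dropping it, and leave the bottom row, the pump bottle and the card holder where they stand.

Things in the scene. Friction and masses are not known exactly. Their poses are not given: they have to be found in the camera images.
- board: fixed flat wooden display board under the pyramid, 80 x 200 mm and 12 mm thick, lying on the counter. Origin: centre of its underside (so its top is 12 mm above the origin); its y axis is its long side, along which the bottom row of three jars stands, centres at y = +62, 0 and -62 mm, all at x = 0 (2 mm apart); z up. The counter is at z = 0
- base_left: a wide jar (same as the loose ones: 60 mm diameter, 36 mm high, loose, about 110 g) already standing on the display board as the left-hand (+y of the board) jar of the pyramid's bottom row. Origin: centre of its underside, z up
- base_mid: a wide jar (same as the loose ones: 60 mm diameter, 36 mm high, loose, about 110 g) already standing on the display board as the middle jar of the pyramid's bottom row. Origin: centre of its underside, z up
- base_right: a wide jar (same as the loose ones: 60 mm diameter, 36 mm high, loose, about 110 g) already standing on the display board as the right-hand (-y of the board) jar of the pyramid's bottom row. Origin: centre of its underside, z up
- jar_a: one of three identical loose wide jars standing on the counter: matt black screw-lid jar with a grey wrap and a plain grey sticker on its flat lid, a plain upright cylinder 60 mm in diameter and 36 mm high, about 110 g. Origin: centre of its underside, z up; its turn about z does not matter
- jar_b: one of three identical loose wide jars standing on the counter: matt black screw-lid jar with a grey wrap and a plain grey sticker on its flat lid, a plain upright cylinder 60 mm in diameter and 36 mm high, about 110 g. Origin: centre of its underside, z up; its turn about z does not matter
- jar_c: one of three identical loose wide jars standing on the counter: matt black screw-lid jar with a grey wrap and a plain grey sticker on its flat lid, a plain upright cylinder 60 mm in diameter and 36 mm high, about 110 g. Origin: centre of its underside, z up; its turn about z does not matter
- sample_jar: the one small sample-size jar, standing loose on the counter: same black and grey look as the wide jars but only 42 mm in diameter and 28 mm high, about 50 g. Origin: centre of its underside, z up; its turn does not matter
- pump_bottle: white hand-gel pump bottle, bystander: upright, 52 mm in diameter, 135 mm high over the pump head, whose nozzle reaches 35 mm from the axis along the bottle's +x. Origin: centre of its underside, z up
- card_holder: black card holder filled with white business cards, bystander: 42 x 95 mm (x, y) and 54 mm high over the cards. Origin: centre of its underside, z up
Mind the look-alikes: they are no part of the job. Of the things like the board, leave any that is blue, orange or purple; of the rest the smaller one is meant.

How it is judged (in metres and radians):
On the way, in this order (a step that is already met when the one before it is completed fails the run):
1. one wide jar sits centrally across two neighbouring jars of the bottom row ((((x of jar_a in the frame of board between -0.01 and 0.01 m and y of jar_a in the frame of board between 0.021 and 0.041 m and z of jar_a in the frame of board between 0.043 and 0.053 m and angle between jar_a's own z axis and vertical below 0.1 rad and linear speed of jar_a below 0.03 m/s) or (x of jar_b in the frame of board between -0.01 and 0.01 m and y of jar_b in the frame of board between 0.021 and 0.041 m and z of jar_b in the frame of board between 0.043 and 0.053 m and angle between jar_b's own z axis and vertical below 0.1 rad and linear speed of jar_b below 0.03 m/s) or (x of jar_c in the frame of board between -0.01 and 0.01 m and y of jar_c in the frame of board between 0.021 and 0.041 m and z of jar_c in the frame of board between 0.043 and 0.053 m and angle between jar_c's own z axis and vertical below 0.1 rad and linear speed of jar_c below 0.03 m/s)) or ((x of jar_a in the frame of board between -0.01 and 0.01 m and y of jar_a in the frame of board between -0.041 and -0.021 m and z of jar_a in the frame of board between 0.043 and 0.053 m and angle between jar_a's own z axis and vertical below 0.1 rad and linear speed of jar_a below 0.03 m/s) or (x of jar_b in the frame of board between -0.01 and 0.01 m and y of jar_b in the frame of board between -0.041 and -0.021 m and z of jar_b in the frame of board between 0.043 and 0.053 m and angle between jar_b's own z axis and vertical below 0.1 rad and linear speed of jar_b below 0.03 m/s) or (x of jar_c in the frame of board between -0.01 and 0.01 m and y of jar_c in the frame of board between -0.041 and -0.021 m and z of jar_c in the frame of board between 0.043 and 0.053 m and angle between jar_c's own z axis and vertical below 0.1 rad and linear speed of jar_c below 0.03 m/s)))), for 0.2 s.
2. a second wide jar sits across the other two, so that both places of the second tier are filled (((x of jar_a in the frame of board between -0.01 and 0.01 m and y of jar_a in the frame of board between 0.021 and 0.041 m and z of jar_a in the frame of board between 0.043 and 0.053 m and angle between jar_a's own z axis and vertical below 0.1 rad and linear speed of jar_a below 0.03 m/s) or (x of jar_b in the frame of board between -0.01 and 0.01 m and y of jar_b in the frame of board between 0.021 and 0.041 m and z of jar_b in the frame of board between 0.043 and 0.053 m and angle between jar_b's own z axis and vertical below 0.1 rad and linear speed of jar_b below 0.03 m/s) or (x of jar_c in the frame of board between -0.01 and 0.01 m and y of jar_c in the frame of board between 0.021 and 0.041 m and z of jar_c in the frame of board between 0.043 and 0.053 m and angle between jar_c's own z axis and vertical below 0.1 rad and linear speed of jar_c below 0.03 m/s)) and ((x of jar_a in the frame of board between -0.01 and 0.01 m and y of jar_a in the frame of board between -0.041 and -0.021 m and z of jar_a in the frame of board between 0.043 and 0.053 m and angle between jar_a's own z axis and vertical below 0.1 rad and linear speed of jar_a below 0.03 m/s) or (x of jar_b in the frame of board between -0.01 and 0.01 m and y of jar_b in the frame of board between -0.041 and -0.021 m and z of jar_b in the frame of board between 0.043 and 0.053 m and angle between jar_b's own z axis and vertical below 0.1 rad and linear speed of jar_b below 0.03 m/s) or (x of jar_c in the frame of board between -0.01 and 0.01 m and y of jar_c in the frame of board between -0.041 and -0.021 m and z of jar_c in the frame of board between 0.043 and 0.053 m and angle between jar_c's own z axis and vertical below 0.1 rad and linear speed of jar_c below 0.03 m/s))), for 0.2 s.
3. the third wide jar sits centrally across the two of the second tier (all of step 2 and ((x of jar_a in the frame of board between -0.01 and 0.01 m and y of jar_a in the frame of board between -0.01 and 0.01 m and z of jar_a in the frame of board between 0.079 and 0.089 m and angle between jar_a's own z axis and vertical below 0.1 rad and linear speed of jar_a below 0.03 m/s) or (x of jar_b in the frame of board between -0.01 and 0.01 m and y of jar_b in the frame of board between -0.01 and 0.01 m and z of jar_b in the frame of board between 0.079 and 0.089 m and angle between jar_b's own z axis and vertical below 0.1 rad and linear speed of jar_b below 0.03 m/s) or (x of jar_c in the frame of board between -0.01 and 0.01 m and y of jar_c in the frame of board between -0.01 and 0.01 m and z of jar_c in the frame of board between 0.079 and 0.089 m and angle between jar_c's own z axis and vertical below 0.1 rad and linear speed of jar_c below 0.03 m/s))), for 0.2 s.
4. the sample jar sits in the middle of the top lid (all of step 3 and x of sample_jar in the frame of board between -0.02 and 0.02 m and y of sample_jar in the frame of board between -0.02 and 0.02 m and z of sample_jar in the frame of board between 0.115 and 0.125 m and angle between sample_jar's own z axis and vertical below 0.1 rad and linear speed of sample_jar below 0.03 m/s and (((x of jar_a in the frame of board between -0.01 and 0.01 m and y of jar_a in the frame of board between -0.01 and 0.01 m and z of jar_a in the frame of board between 0.079 and 0.089 m and angle between jar_a's own z axis and vertical below 0.1 rad and linear speed of jar_a below 0.03 m/s) and horizontal distance between sample_jar and jar_a below 0.01 m) or ((x of jar_b in the frame of board between -0.01 and 0.01 m and y of jar_b in the frame of board between -0.01 and 0.01 m and z of jar_b in the frame of board between 0.079 and 0.089 m and angle between jar_b's own z axis and vertical below 0.1 rad and linear speed of jar_b below 0.03 m/s) and horizontal distance between sample_jar and jar_b below 0.01 m) or ((x of jar_c in the frame of board between -0.01 and 0.01 m and y of jar_c in the frame of board between -0.01 and 0.01 m and z of jar_c in the frame of board between 0.079 and 0.089 m and angle between jar_c's own z axis and vertical below 0.1 rad and linear speed of jar_c below 0.03 m/s) and horizontal distance between sample_jar and jar_c below 0.01 m))), for 0.2 s.
At the end, for the whole second after the job is handed in: Two wide jars over the joints of the bottom row, the third across them, each within 10 mm along and across the board, the sample jar within 10 mm of that lid's middle; heights within 5 mm, all upright (0.1 rad), at rest; bottom row within 12 mm, bottle and card holder within 20 mm of their starts (all of step 4 and angular speed of each of jar_a, jar_b, jar_c, sample_jar below 0.3 rad/s and distance of each of base_left, base_mid, base_right from where it was at the start of the episode below 0.012 m and distance of each of pump_bottle, card_holder from where it was at the start of the episode below 0.02 m); the robot touches nothing.
It fails at once if a jar is dropped or sent flying (faster than 0.6 m/s with no finger touching it) ((linear speed of jar_a above 0.6 m/s and contact force between the fingers and jar_a below 0.05 N) or (linear speed of jar_b above 0.6 m/s and contact force between the fingers and jar_b below 0.05 N) or (linear speed of jar_c above 0.6 m/s and contact force between the fingers and jar_c below 0.05 N) or (linear speed of sample_jar above 0.6 m/s and contact force between the fingers and sample_jar below 0.05 N)).
It fails at once if a jar of the bottom row is shifted by more than 12 mm (distance of any of base_left, base_mid, base_right from where it was at the start of the episode above 0.012 m).
It fails at once if the pump bottle or the card holder is shifted by more than 20 mm (distance of any of pump_bottle, card_holder from where it was at the start of the episode above 0.02 m).
It also fails if it takes over 93 s, if anything falls off the work surface, if the arm or the gripper's body presses on something with over 40 N, if the wrist force passes 120 N, or if a joint passes its speed limit or range.

## Working session

There is one attempt and no reset: what is moved stays moved. The work goes in short steps, Python scripts to look and compute and a tool call to move; the robot and the scene stay as the last step left them, time stands still between calls to the robot, and variables do not carry over. Pictures are saved under pics/ and viewed, and the job is handed in when it is done.

Besides the shell and the picture viewer there is one more tool, called after "Emit:" as name([rows], argument=value, ...), one row to a line, values as JSON. play_rows: Moves the arm, as the interface text tells. Its arguments: {"type":"object","properties":{"deltas":{"type":"array"},"grip_force":{"type":"number"}},"required":["deltas"]}

```bash
ls; mkdir -p pics
python3 - <<'E'
from rig import read_state, imaging
import cv2
print(read_state())
for n in("top","side"):
    p,d=imaging.capture(n); cv2.imwrite(f"pics/{n}0.png",p)
    import numpy as np; np.save(f"pics/{n}0.npy",d)
    print(imaging.get_calibration(n))
E
```

```text
pics
{'time': 0.0, 'joint_pos': array([ 1.03269228e+00,  3.78080187e-01,  7.96032811e-02,  1.27440492e+00,
       -5.96322427e-06,  1.46049843e+00]), 'joint_vel': array([-0.00025363,  0.00019938, -0.001167  ,  0.00038838,  0.00123141,
       -0.00082089]), 'joint_torque': array([-1.76330959e-03, -4.63602412e+01,  2.69878346e+01,  2.08842015e-02,
       -1.77548218e-04, -4.38317670e-05]), 'tool_pos': array([238.20280712, 522.60281527, 230.3423528 ]), 'ee_rot': array([-3.29343416e-04,  2.12275512e-01,  9.77209302e-01, -9.89378741e-04]), 'force': array([ 1.04270959, -0.12675315, -0.53081181]), 'wrist_torque': array([-0.07979033, -0.04009078, -0.05953912]), 'gripper_width': 85.54179245052462}
{'fx': 447.9208991606191, 'fy': 447.9208991606191, 'cx': 322.7838717865105, 'cy': 198.6975241115772, 'camera_from_world': array([[ 7.24922554e-03, -9.99973282e-01,  9.40140421e-04,
        -2.77425112e+01],
       [-9.87548209e-01, -7.30689507e-03, -1.57146887e-01,
         4.36409447e+02],
       [ 1.57149558e-01,  2.10759239e-04, -9.87574793e-01,
         1.29905833e+03],
       [ 0.00000000e+00,  0.00000000e+00,  0.00000000e+00,
         1.00000000e+00]])}
{'fx': 415.48064675662243, 'fy': 415.48064675662243, 'cx': 316.44258538041726, 'cy': 195.82195777590314, 'camera_from_world': array([[ 8.33227424e-01, -5.52929738e-01,  8.74739540e-04,
        -3.84241707e+02],
       [-2.80511264e-01, -4.24073604e-01, -8.61089431e-01,
         1.47191638e+02],
       [ 4.76492907e-01,  7.17237955e-01, -5.08452776e-01,
         1.03426463e+03],
       [ 0.00000000e+00,  0.00000000e+00,  0.00000000e+00,
         1.00000000e+00]])}
```

View pics/top0.png

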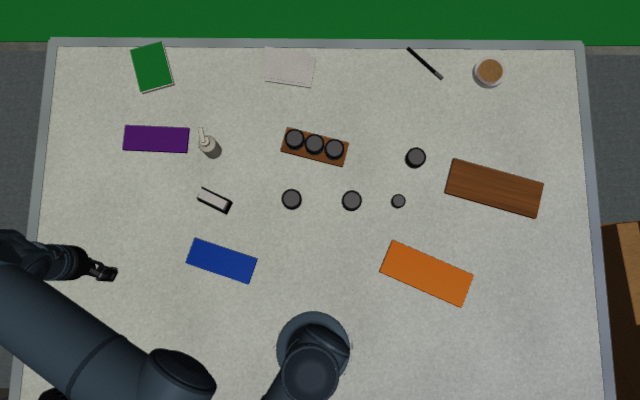

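View pics/side0.png

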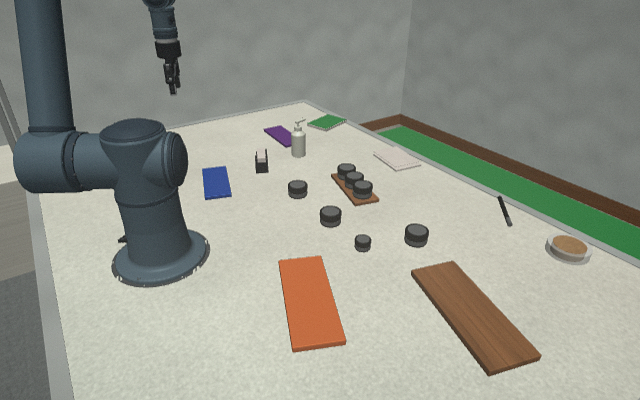

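The top view shows two wooden boards. The one at (315,146) is smaller and carries the three jars, so it is the one meant. The one at (494,187) is larger and bare; the blue, orange and purple boards are also decoys. The loose wide jars are at (291,199), (352,200) and (415,157), and the sample jar is at (398,201). Next I'll confirm this in an enlarged crop and measure.

```bash
cat > h.py <<'E'
import numpy as np, cv2
from rig import read_state, imaging
def cloud(n,d):
    K=imaging.get_calibration(n);v,u=np.mgrid[0:400,0:640]
    P=np.stack([(u-K['cx'])/K['fx']*d,(v-K['cy'])/K['fy']*d,d,np.ones_like(d)],-1)
    return (P@np.linalg.inv(K['camera_from_world']).T)[...,:3]
def ray(n,u,v,z):
    K=imaging.get_calibration(n);T=np.linalg.inv(K['camera_from_world'])
    r=T[:3,:3]@np.array([(u-K['cx'])/K['fx'],(v-K['cy'])/K['fy'],1]);o=T[:3,3]
    return o+r*(z-o[2])/r[2]
def proj(n,p):
    K=imaging.get_calibration(n);q=K['camera_from_world']@np.append(p,1)
    return np.array([K['fx']*q[0]/q[2]+K['cx'],K['fy']*q[1]/q[2]+K['cy']])
def tops(C,lo,hi,box=None):
    m=(C[...,2]>lo)&(C[...,2]<hi)&(C[...,0]>300)&(C[...,0]<760)&(abs(C[...,1])<450)
    n,l,s,c=cv2.connectedComponentsWithStats(m.astype(np.uint8),connectivity=4)
    out=[]
    for i in range(1,n):
        if s[i,4]>40:
            q=C[l==i];(cc,r)=cv2.minEnclosingCircle(q[:,:2].astype(np.float32))
            out.append((s[i].tolist(),q.mean(0).round(1),np.round(cc,1),round(r,1)))
    return out
E
python3 - <<'E'
from h import *
p=cv2.imread("pics/top0.png");d=np.load("pics/top0.npy");C=cloud("top",d)
for a in((21,33),(31,41),(43,53)):
    print(a)
    for t in tops(C,*a):print(t)
cv2.imwrite("pics/crop.png",cv2.resize(p[110:225,190:440],None,fx=3.2,fy=3.2,interpolation=cv2.INTER_CUBIC))
print(C[300,200],C[250,330],C[230,400])
# board top
q=C[110:180,270:360];m=(q[...,2]>7)&(q[...,2]<17);b=p[110:180,270:360].astype(int)
m&=(b[...,2]-b[...,0]>25)
print(m.sum(),q[m].mean(0)); print(cv2.minAreaRect(q[m][:,:2].astype(np.float32)))
E
```

```text
(21, 33)
([391, 194, 14, 14, 144], array([ 434.6, -248.9,   28. ]), array([ 434.8, -249.5]), 21.0)
(31, 41)
([406, 147, 20, 20, 280], array([ 567.5, -303.2,   35.8]), array([ 568.1, -303.3]), 29.9)
([281, 189, 20, 20, 295], array([437.1,  70.7,  36.2]), array([436.9,  70.5]), 29.5)
([342, 190, 20, 20, 293], array([ 434.2, -109. ,   36.1]), array([ 434.2, -109. ]), 29.7)
(43, 53)
([284, 129, 20, 19, 272], array([618.8,  63.7,  48.1]), array([619.1,  63.7]), 30.2)
([304, 134, 40, 25, 571], array([596.2, -26.3,  48. ]), array([595.5, -26. ]), 60.2)
[136.82590371 335.90827504  -2.36900364] [286.42965885 -47.33943175  -1.11952216] [ 348.37794004 -259.2578616    -3.87662863]
570 [590.78843381   3.09711328  11.62873534]
((604.1640014648438, 3.6387863159179688), (199.2797088623047, 81.83224487304688), 75.67476654052734)
```

View pics/crop.png

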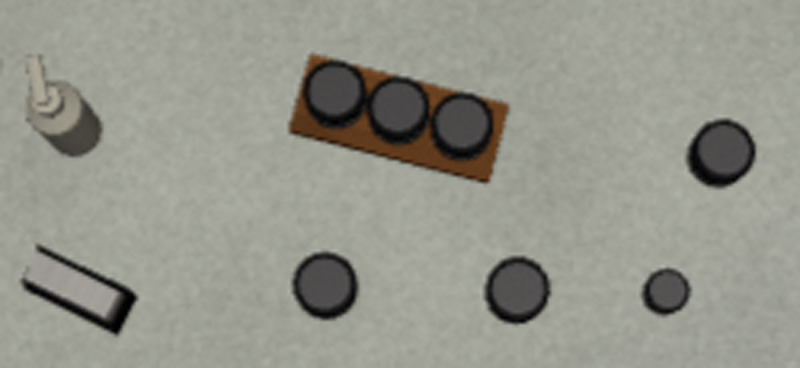

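The crop confirms it: the small brown board carries the three-jar row, with three wide jars and one small jar loose on the counter. Heights and radii match the given sizes. Board centre is about (603.7, 3.7) and its y axis points at 75.7°. With the tool's x along the board's y, the jaws open across the row.

```bash
cat > g.py <<'E'
import sys
from h import *
from scipy.spatial.transform import Rotation as R
s=read_state(); w,x,y,z=s['ee_rot']; r=R.from_quat([x,y,z,w]).as_matrix()
yaw=np.degrees(np.arctan2(r[1,0],r[0,0]))
print("t",round(s['time'],2),"pos",s['tool_pos'].round(1),"yaw",round(yaw,2),"tilt",np.degrees(np.arccos(-r[2,2])).round(2),"w",round(s['gripper_width'],1),"F",s['force'].round(1),"j",s['joint_pos'].round(2))
a=sys.argv[1:]
for t in a:
    t=np.array([float(k) for k in t.split(',')])
    d=r.T@(t-s['tool_pos'])/40
    print(t,"delta",d.round(3),"turn",round((yaw-75.7)/5,2))
E
python3 g.py 437,70.5,150
```

```text
t 0.1 pos [238.3 522.7 230.5] yaw 155.49 tilt 0.1 w 85.6 F [ 1.1 -0.1 -0.4] j [ 1.03  0.38  0.08  1.27 -0.    1.46]
[437.   70.5 150. ] delta [-9.211 -8.22   2.025] turn 15.96
```

Emit:
play_rows([
  [85,[-0.9,-0.8,0.2],1.4],
  [85,[-1.8,-1.6,0.4],2.8],
  [85,[-2.5,-2.3,0.6],4.2],
  [85,[-3.3,-3.0,0.7],5.6],
  [85,[-4.0,-3.6,0.9],7.0],
], grip_force=40)

```text
time: 0.52
tool_pos: [320.2, 332.9, 196.8]
ee_rot: [0.0, 0.498, 0.867, -0.0]
force: [0.7, 0.0, 0.3]
gripper_width: 84.8
```

```bash
python3 g.py 437,70.5,150
```

```text
t 0.52 pos [320.2 332.9 196.8] yaw 120.2 tilt 0.02 w 84.8 F [0.7 0.  0.3] j [ 0.67  0.16 -0.3   1.11 -0.    1.71]
[437.   70.5 150. ] delta [-7.138 -0.777  1.17 ] turn 8.9
```

Emit:
play_rows([
  [85,[-1.0,-0.1,0.2],1.4],
  [85,[-2.0,-0.2,0.4],2.8],
  [85,[-3.0,-0.3,0.6],4.2],
  [85,[-4.0,-0.4,0.8],5.6],
  [85,[-5.0,-0.5,1.0],7.0],
])

```text
time: 0.93
tool_pos: [404.6, 150.4, 156.6]
ee_rot: [-0.0, 0.736, 0.677, -0.0]
force: [0.9, 0.3, -0.1]
gripper_width: 85.1
```

```bash
python3 g.py 437,70.5,150
```

```text
t 0.93 pos [404.6 150.4 156.6] yaw 85.15 tilt 0.01 w 85.1 F [ 0.9  0.3 -0.1] j [ 0.21  0.13 -0.44  1.    0.    1.86]
[437.   70.5 150. ] delta [-1.921  0.977  0.166] turn 1.89
```

Emit:
play_rows([
  [85,[-0.6,0.3,0.1],0.9],
  [85,[-1.3,0.7,0.5],1.89],
  [85,[-1.92,0.98,1.0],1.89],
  [85,[-1.92,0.98,1.6],1.89],
  [85,[-1.92,0.98,1.7],1.89],
])

```text
time: 1.35
tool_pos: [435.2, 71.2, 85.9]
ee_rot: [-0.002, 0.789, 0.615, -0.002]
force: [-1.3, 1.3, 0.4]
gripper_width: 85.0
```

```bash
python3 g.py 437,70.5,6
python3 - <<'E'
from h import *
for n in("top","side"):
    p,d=imaging.capture(n);u,v=proj(n,[437,70.5,40]).astype(int)
    cv2.imwrite(f"pics/{n}1.png",cv2.resize(p[max(0,v-60):v+60,u-80:u+80],None,fx=4,fy=4))
E
```

```text
t 1.35 pos [435.2  71.2  85.9] yaw 75.84 tilt 0.33 w 85.0 F [-1.3  1.3  0.4] j [ 0.02  0.22 -0.53  0.82  0.    1.84]
[437.   70.5   6. ] delta [-0.003  0.06   1.997] turn 0.03
```

View pics/side1.png

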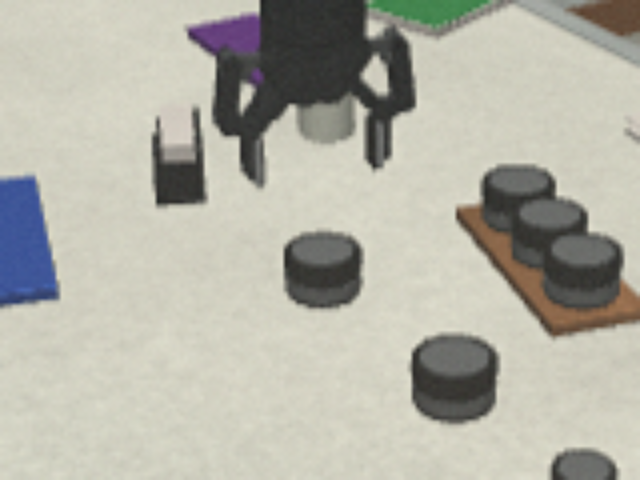

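The side crop shows the open fingers above jar_a (crop 322,268), straddling it as intended. I'll go down and grip.

Emit:
play_rows([
  [85,[0,0.03,0.8],0],
  [85,[0,0.03,1.5],0],
  [85,[0,0.03,1.9],0],
  [85,[0,0.03,2.0],0],
  [85,[0,0.03,2.0],0],
])

```text
time: 1.87
tool_pos: [438.0, 73.2, 9.2]
ee_rot: [-0.001, 0.787, 0.617, -0.001]
force: [-0.3, 0.3, 1.0]
gripper_width: 84.6
```

```bash
python3 g.py 437,70.5,6
```

```text
t 1.87 pos [438.   73.2   9.2] yaw 76.14 tilt 0.08 w 84.6 F [-0.3  0.3  1. ] j [ 0.02  0.33 -0.63  0.61  0.    1.84]
[437.   70.5   6. ] delta [-0.071 -0.009  0.081] turn 0.09
```

Emit:
play_rows([
  [85,[-0.05,0,0.06],0.05],
  [60,[-0.05,0,0.06],0.05],
  [50,[-0.05,0,0.06],0.05],
  [50,[-0.05,0,0.06],0.05],
  [50,[-0.05,0,0.06],0.05],
])

```text
time: 2.28
tool_pos: [439.4, 70.6, 8.2]
ee_rot: [0.001, 0.789, 0.614, 0.001]
force: [-2.1, -0.0, 6.2]
gripper_width: 59.0
```

Emit:
play_rows([
  [50,[0,0,0],0],
  [50,[0,0,0],0],
  [50,[0,0,0],0],
  [50,[0,0,0],0],
])

```text
time: 2.62
tool_pos: [439.4, 70.6, 8.2]
ee_rot: [0.001, 0.789, 0.614, 0.001]
force: [-1.3, 0.0, 5.6]
gripper_width: 58.9
```

```bash
python3 g.py 437,70.5,6 611.4,33.7,120
```

```text
t 2.62 pos [439.4  70.6   8.2] yaw 75.8 tilt 0.14 w 58.9 F [-1.3  0.   5.6] j [ 0.02  0.33 -0.64  0.6   0.    1.83]
[437.   70.5   6. ] delta [-0.017 -0.058  0.055] turn 0.02
[611.4  33.7 120. ] delta [ 0.164  4.401 -2.785] turn 0.02
```

Emit:
play_rows([
  [50,[0,0,-0.5],0],
  [50,[0,0,-1.2],0],
  [50,[0,0.2,-2.0],0],
  [50,[0,0.8,-2.7],0],
  [50,[0.05,1.6,-2.8],0],
])

```text
time: 3.03
tool_pos: [502.5, 56.8, 124.4]
ee_rot: [0.002, 0.789, 0.615, 0.003]
force: [1.2, -0.2, -0.4]
gripper_width: 58.8
```

Emit:
play_rows([
  [50,[0.02,0.8,0],0],
  [50,[0.05,1.6,0],0],
  [50,[0.07,2.2,0],0],
  [50,[0.1,2.7,0],0],
  [50,[0.1,2.8,0],0],
])

```text
time: 3.45
tool_pos: [613.9, 32.0, 119.3]
ee_rot: [0.001, 0.789, 0.614, 0.001]
force: [0.7, -0.5, -1.3]
gripper_width: 58.7
```

```bash
python3 g.py 611.4,33.7,57
python3 - <<'E'
from h import *
for n in("top","side"):
    p,d=imaging.capture(n);u,v=proj(n,[605,10,60]).astype(int)
    cv2.imwrite(f"pics/{n}2.png",cv2.resize(p[max(0,v-60):v+60,u-80:u+80],None,fx=4,fy=4))
E
python3 g.py 611.4,33.7,57
```

```text
t 3.45 pos [613.9  32.  119.3] yaw 75.72 tilt 0.21 w 58.7 F [ 0.7 -0.5 -1.3] j [-0.05  0.5  -0.01  1.05 -0.    1.77]
[611.4  33.7  57. ] delta [ 0.024 -0.077  1.556] turn 0.0
t 3.55 pos [610.8  32.7 118.8] yaw 75.76 tilt 0.01 w 58.8 F [-1.1  0.1 -1.6] j [-0.05  0.5  -0.02  1.05  0.    1.77]
[611.4  33.7  57. ] delta [0.027 0.008 1.546] turn 0.01
```

View pics/side2.png

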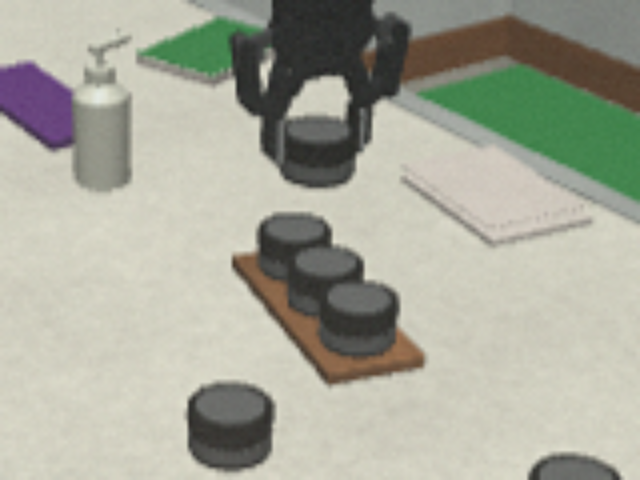

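View pics/top2.png

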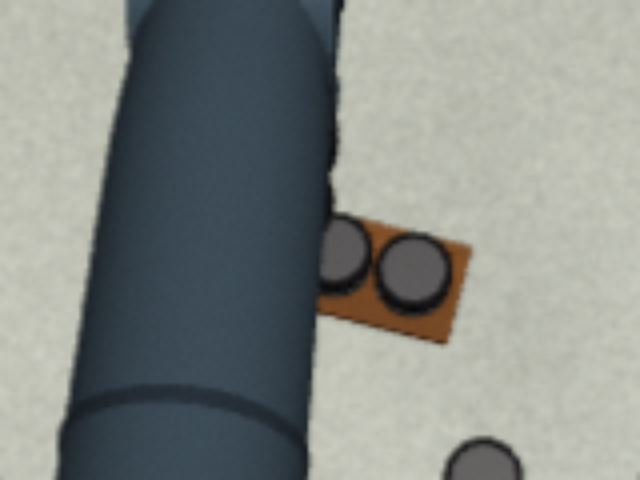

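The side view shows the jar held upright above the row (crop 317,150). I'll fit its position from the depth image.

```bash
cat >> h.py <<'E'
from scipy.optimize import least_squares
def wallfit(C,c,z0,z1,rad,known=None):
    """fit circle of radius rad to side-wall points near c"""
    m=(C[...,2]>z0)&(C[...,2]<z1)&(np.hypot(C[...,0]-c[0],C[...,1]-c[1])<rad+8)
    q=C[m][:,:2]
    f=lambda p:np.hypot(q[:,0]-p[0],q[:,1]-p[1])-rad
    r=least_squares(f,c,loss='soft_l1',f_scale=1.5)
    return r.x.round(1),len(q),round(float(np.median(abs(f(r.x)))),2)
E
python3 - <<'E'
from h import *
p,d=imaging.capture("side");C=cloud("side",d)
t=read_state()['tool_pos'];print(t.round(1))
print("held",wallfit(C,t[:2],t[2]-4,t[2]+12,30))
for z in (12,):
  for k in((619,63.7),(603.7,3.7),(588.4,-56.4)):print("base",k,wallfit(C,k,17,42,30))
print("jarb",wallfit(C,(434.2,-109),5,30,30))
m=(np.hypot(C[...,0]-t[0],C[...,1]-t[1])<28)&(C[...,2]>t[2]-30)&(C[...,2]<t[2]+50)
print(np.histogram(C[m][:,2]-t[2],bins=np.arange(-30,52,4)))
for n in("side",):
  for t_ in tops(C,43,53):print(t_)
E
```

```text
[609.6  33.1 118.7]
held (array([610.2,  30.8]), 86, 1.16)
base (619, 63.7) (array([618.9,  61.9]), 50, 1.24)
base (603.7, 3.7) (array([603.2,   1.8]), 57, 1.11)
base (588.4, -56.4) (array([588.1, -57.7]), 132, 1.15)
jarb (array([ 433. , -110.4]), 149, 1.0)
(array([ 0,  0,  0,  0,  0,  1,  3,  4,  2,  0,  2,  0,  2,  2, 31, 65,  0,
        0,  0,  0]), array([-30, -26, -22, -18, -14, -10,  -6,  -2,   2,   6,  10,  14,  18,
        22,  26,  30,  34,  38,  42,  46,  50]))
([257, 154, 11, 9, 41], array([416.1, 260.6,  47.8]), array([422.1, 275.1]), 28.0)
([338, 163, 35, 29, 484], array([597.5,  -7.8,  49.8]), array([6.031e+02, 4.000e-01]), 93.9)
```

The held jar is within about 1.5 mm of the slot centre, measured against the two base jars in the same view. Lowering now.

Emit:
play_rows([
  [50,[0.03,0.03,0.5],0],
  [50,[0.03,0.03,1.0],0],
  [50,[0.03,0.03,1.25],0],
  [50,[0.03,0.03,1.4],0],
  [50,[0.03,0.03,1.4],0],
])

```text
time: 4.02
tool_pos: [609.6, 34.2, 61.5]
ee_rot: [-0.001, 0.789, 0.614, -0.001]
force: [0.3, -0.8, -1.4]
gripper_width: 58.7
```

Emit:
play_rows([
  [50,[0,0,0.05],0],
  [50,[0,0,0.1],0],
  [50,[0,0,0.1],0],
])

```text
time: 4.27
tool_pos: [612.3, 33.9, 59.5]
ee_rot: [0.0, 0.789, 0.614, 0.001]
force: [0.1, 0.6, -1.3]
gripper_width: 59.0
```

```bash
python3 g.py 611.4,33.7,56
python3 - <<'E'
from h import *
p,d=imaging.capture("side");C=cloud("side",d)
t=read_state()['tool_pos'];print(t.round(1))
print("held",wallfit(C,t[:2],t[2]-4,t[2]+12,30))
E
```

```text
t 4.27 pos [612.3  33.9  59.5] yaw 75.79 tilt 0.08 w 59.0 F [ 0.1  0.6 -1.3] j [-0.05  0.55 -0.1   0.92  0.    1.77]
[611.4  33.7  56. ] delta [-0.01  -0.022  0.086] turn 0.02
[612.3  33.9  59.5]
held (array([612.1,  32. ]), 82, 1.12)
```

Emit:
play_rows([
  [50,[0,0,0.03],0],
  [50,[0,0,0.05],0],
  [50,[0,0,0.05],0],
])

```text
time: 4.57
tool_pos: [611.9, 33.9, 56.8]
ee_rot: [-0.0, 0.789, 0.614, 0.0]
force: [-0.2, 0.5, -1.3]
gripper_width: 58.8
```

Emit:
play_rows([
  [50,[0,0,0.02],0],
  [50,[0,0,0.04],0],
  [50,[0,0,0.04],0],
])

```text
time: 4.82
tool_pos: [612.0, 33.8, 56.3]
ee_rot: [0.0, 0.789, 0.614, 0.0]
force: [-2.2, -0.2, 6.8]
gripper_width: 58.9
```

Contact, at 6.8 N. Opening gently.

Emit:
play_rows([
  [61,[0,0,0],0],
  [64,[0,0,0],0],
  [68,[0,0,0],0],
  [76,[0,0,0],0],
  [85,[0,0,0],0],
])

```text
time: 5.23
tool_pos: [611.8, 33.9, 55.0]
ee_rot: [-0.0, 0.789, 0.614, 0.0]
force: [-0.8, -0.7, -0.4]
gripper_width: 84.8
```

Emit:
play_rows([
  [85,[0,0,0],0],
  [85,[0,0,-0.4],0],
  [85,[0,0,-1.0],0],
  [85,[0,0,-1.8],0],
  [85,[0,-0.2,-2.2],0],
])

```text
time: 5.65
tool_pos: [606.5, 35.5, 146.4]
ee_rot: [0.002, 0.789, 0.614, 0.002]
force: [1.1, 1.0, 0.6]
gripper_width: 85.0
```

```bash
python3 g.py 435.5,-109,90
python3 - <<'E'
from h import *
p,d=imaging.capture("side");C=cloud("side",d)
print("placed",wallfit(C,(611,32),55,80,30))
for k in((619,63.7),(603.7,3.7),(588.4,-56.4)):print("base",k,wallfit(C,k,17,42,30))
u,v=proj("side",[605,10,60]).astype(int)
cv2.imwrite(f"pics/side3.png",cv2.resize(p[max(0,v-60):v+60,u-80:u+80],None,fx=4,fy=4))
E
```

```text
t 5.65 pos [606.5  35.5 146.4] yaw 75.77 tilt 0.28 w 85.0 F [1.1 1.  0.6] j [-0.05  0.47  0.01  1.1  -0.    1.77]
[ 435.5 -109.    90. ] delta [-4.553 -3.261  1.391] turn 0.01
placed (array([611.5,  31.7]), 129, 1.19)
base (619, 63.7) (array([618.7,  62.2]), 50, 1.1)
base (603.7, 3.7) (array([603.4,   1.5]), 59, 1.02)
base (588.4, -56.4) (array([588. , -58.1]), 134, 1.1)
```

View pics/side3.png

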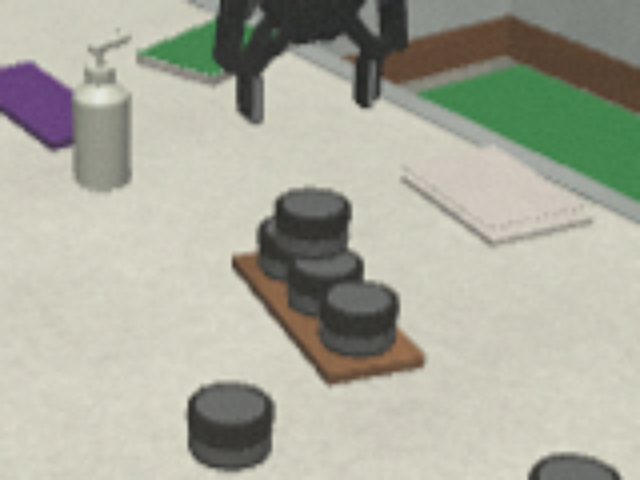

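Jar_a sits centrally over the left joint (crop 313,222), within about 0.5 mm. Next is jar_b.

Emit:
play_rows([
  [85,[-0.8,-0.6,0],0],
  [85,[-1.6,-1.2,0],0],
  [85,[-2.4,-1.7,0.2],0],
  [85,[-3.2,-2.3,0.5],0],
  [85,[-3.9,-2.8,0.9],0],
])

```text
time: 6.12
tool_pos: [456.1, -89.1, 107.5]
ee_rot: [0.001, 0.789, 0.614, 0.0]
force: [0.6, -0.5, -0.4]
gripper_width: 84.9
```

```bash
python3 g.py 435.5,-109,85
```

```text
t 6.12 pos [456.1 -89.1 107.5] yaw 75.8 tilt 0.13 w 84.9 F [ 0.6 -0.5 -0.4] j [-0.33  0.24 -0.45  0.88 -0.    1.49]
[ 435.5 -109.    85. ] delta [-0.609 -0.379  0.562] turn 0.02
```

Emit:
play_rows([
  [85,[-0.4,-0.25,0.3],0],
  [85,[-0.61,-0.38,0.55],0],
  [85,[-0.61,-0.38,0.56],0],
  [85,[-0.61,-0.38,0.56],0],
])

```text
time: 6.45
tool_pos: [435.9, -107.7, 84.5]
ee_rot: [-0.001, 0.79, 0.614, -0.0]
force: [-0.2, 0.2, -0.0]
gripper_width: 84.8
```

```bash
python3 g.py 435.5,-109,8
```

```text
t 6.45 pos [ 435.9 -107.7   84.5] yaw 75.72 tilt 0.07 w 84.8 F [-0.2  0.2 -0. ] j [-0.38  0.24 -0.52  0.81  0.    1.44]
[ 435.5 -109.     8. ] delta [-0.035  0.002  1.911] turn 0.0
```

Emit:
play_rows([
  [85,[-0.02,0,0.8],0],
  [85,[-0.02,0,1.5],0],
  [85,[-0.02,0,1.85],0],
  [85,[-0.02,0,1.88],0],
  [85,[-0.02,0,1.88],0],
])

```text
time: 6.87
tool_pos: [436.9, -107.9, 9.6]
ee_rot: [-0.0, 0.789, 0.615, -0.0]
force: [0.6, -0.7, 0.7]
gripper_width: 84.9
```

Emit:
play_rows([
  [60,[0,0,0],0],
  [50,[0,0,0],0],
  [50,[0,0,0],0],
  [50,[0,0,0],0],
  [50,[0,0,0],0],
])

```text
time: 7.28
tool_pos: [438.0, -108.9, 11.2]
ee_rot: [0.001, 0.789, 0.614, 0.001]
force: [-0.8, 1.1, 5.5]
gripper_width: 59.5
```

Emit:
play_rows([
  [50,[0,0,0],0],
  [50,[0,0,0],0],
])

```text
time: 7.45
tool_pos: [438.0, -108.9, 11.2]
ee_rot: [0.001, 0.789, 0.614, 0.001]
force: [0.1, 0.8, 5.6]
gripper_width: 58.9
```

```bash
python3 g.py 435.5,-109,8 597,-26,150
```

```text
t 7.45 pos [ 438.  -108.9   11.2] yaw 75.8 tilt 0.21 w 58.9 F [0.1 0.8 5.6] j [-0.38  0.33 -0.62  0.62  0.    1.43]
[ 435.5 -109.     8. ] delta [-0.017 -0.061  0.081] turn 0.02
[597. -26. 150.] delta [ 2.986  3.357 -3.456] turn 0.02
```

Emit:
play_rows([
  [50,[0,0,-0.5],0],
  [50,[0,0,-1.2],0],
  [50,[0.3,0.3,-2.0],0],
  [50,[0.8,0.9,-2.8],0],
  [50,[1.4,1.6,-3.4],0],
])

```text
time: 7.87
tool_pos: [508.5, -72.1, 146.1]
ee_rot: [0.001, 0.79, 0.613, 0.001]
force: [1.6, -1.2, -1.0]
gripper_width: 58.7
```

```bash
python3 g.py 596.1,-27.6,150
```

```text
t 7.87 pos [508.5 -72.1 146.1] yaw 75.67 tilt 0.15 w 58.7 F [ 1.6 -1.2 -1. ] j [-0.26  0.29 -0.26  1.01 -0.    1.56]
[596.1 -27.6 150. ] delta [ 1.62   1.845 -0.093] turn -0.01
```

Emit:
play_rows([
  [50,[0.5,0.55,0],0],
  [50,[1.0,1.1,0],0],
  [50,[1.4,1.6,0],0],
  [50,[1.6,1.85,0],0],
  [50,[1.6,1.85,0],0],
])

```text
time: 8.28
tool_pos: [598.5, -26.8, 143.3]
ee_rot: [0.001, 0.788, 0.615, 0.001]
force: [0.0, 0.6, -0.2]
gripper_width: 58.4
```

Emit:
play_rows([
  [50,[0,0,0.3],0],
  [50,[0,0,0.7],0],
  [50,[0,0,1.0],0],
  [50,[0,0,1.0],0],
])

```text
time: 8.62
tool_pos: [592.8, -28.1, 100.4]
ee_rot: [-0.002, 0.789, 0.614, -0.002]
force: [-0.9, -0.6, -1.6]
gripper_width: 58.6
```

```bash
python3 - <<'E'
from h import *
p,d=imaging.capture("side");C=cloud("side",d)
t=read_state()['tool_pos'];print(t.round(1))
print("held",wallfit(C,t[:2],t[2]-6,t[2]+12,30))
print("placed",wallfit(C,(611,32),55,80,30))
for k in((603.7,3.7),(588.4,-56.4)):print("base",k,wallfit(C,k,17,42,30))
E
python3 g.py 596.1,-27.6,62
```

```text
[593.5 -28.2 101.7]
held (array([591.9, -30.9]), 103, 1.19)
placed (array([611.8,  30.6]), 79, 1.35)
base (603.7, 3.7) (array([603. ,   3.4]), 61, 1.3)
base (588.4, -56.4) (array([588. , -57.9]), 135, 1.03)
t 8.67 pos [593.5 -28.2 101.7] yaw 75.76 tilt 0.2 w 58.6 F [-0.3  0.2 -0.7] j [-0.15  0.48 -0.1   0.99 -0.    1.67]
[596.1 -27.6  62. ] delta [0.031 0.062 0.992] turn 0.01
```

Emit:
play_rows([
  [50,[0.03,0.05,0.2],0],
  [50,[0.04,0.05,0.45],0],
  [50,[0.04,0.05,0.7],0],
  [50,[0.04,0.05,0.85],0],
  [50,[0.04,0.05,0.85],0],
])

```text
time: 9.08
tool_pos: [596.3, -26.8, 66.6]
ee_rot: [-0.001, 0.789, 0.614, -0.001]
force: [0.6, 1.3, -0.7]
gripper_width: 58.6
```

```bash
python3 - <<'E'
from h import *
p,d=imaging.capture("side");C=cloud("side",d)
t=read_state()['tool_pos'];print(t.round(1))
print("held",wallfit(C,t[:2],t[2]-6,t[2]+12,30))
u,v=proj("side",[605,10,60]).astype(int)
cv2.imwrite(f"pics/side4.png",cv2.resize(p[max(0,v-60):v+60,u-80:u+80],None,fx=4,fy=4))
E
python3 g.py 596.1,-27.2,59.2
```

```text
[596.8 -26.9  67.4]
held (array([596.2, -29.7]), 104, 1.36)
t 9.13 pos [596.8 -26.9  67.4] yaw 75.79 tilt 0.14 w 58.8 F [-0.5 -0.6 -1. ] j [-0.15  0.52 -0.14  0.92  0.    1.67]
[596.1 -27.2  59.2] delta [-0.012 -0.014  0.205] turn 0.02
```

View pics/side4.png

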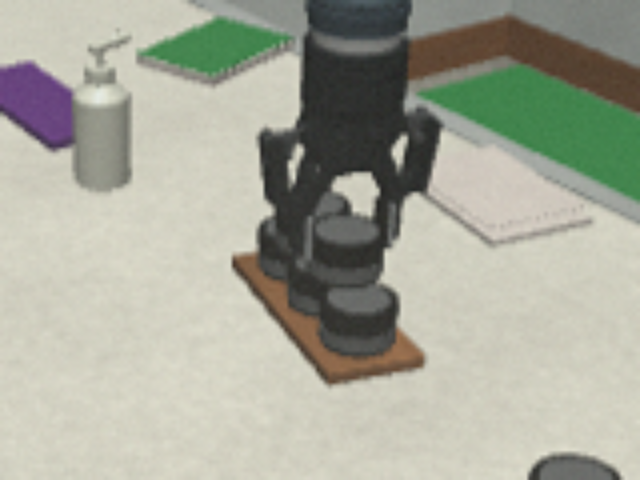

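The jar is held centrally over the right joint (crop 347,248) and is clear of jar_a. I'll lower it to contact.

Emit:
play_rows([
  [50,[0,0,0.04],0],
  [50,[0,0,0.09],0],
  [50,[0,0,0.14],0],
  [50,[0,0,0.16],0],
  [50,[0,0,0.16],0],
])

```text
time: 9.55
tool_pos: [597.8, -27.0, 62.1]
ee_rot: [-0.0, 0.789, 0.614, 0.0]
force: [0.6, -0.5, -0.6]
gripper_width: 58.4
```

Emit:
play_rows([
  [50,[0,0,0.02],0],
  [50,[0,0,0.04],0],
  [50,[0,0,0.04],0],
])

```text
time: 9.8
tool_pos: [597.9, -27.0, 60.6]
ee_rot: [-0.0, 0.789, 0.614, 0.0]
force: [0.3, -0.1, -0.4]
gripper_width: 58.9
```

Emit:
play_rows([
  [50,[0,0,0.02],0],
  [50,[0,0,0.03],0],
  [50,[0,0,0.03],0],
])

```text
time: 10.05
tool_pos: [597.9, -27.0, 59.4]
ee_rot: [0.0, 0.789, 0.614, 0.0]
force: [-0.2, 0.7, -2.0]
gripper_width: 58.4
```

Emit:
play_rows([
  [50,[0,0,0.01],0],
  [50,[0,0,0.02],0],
  [50,[0,0,0.02],0],
])

```text
time: 10.3
tool_pos: [597.9, -27.0, 59.3]
ee_rot: [0.0, 0.789, 0.614, 0.0]
force: [-2.7, -0.4, 4.4]
gripper_width: 58.7
```

Contact at 59.3 mm, against 59.2 predicted. Releasing.

Emit:
play_rows([
  [61,[0,0,0],0],
  [64,[0,0,0],0],
  [68,[0,0,0],0],
  [76,[0,0,0],0],
  [85,[0,0,0],0],
])

```text
time: 10.72
tool_pos: [597.9, -27.0, 58.5]
ee_rot: [-0.0, 0.789, 0.614, 0.0]
force: [-0.0, -0.1, -0.1]
gripper_width: 84.7
```

Emit:
play_rows([
  [85,[0,0,0],0],
  [85,[0,0,-0.4],0],
  [85,[0,0,-1.0],0],
  [85,[0,0,-1.8],0],
  [85,[-0.3,0,-2.4],0],
])

```text
time: 11.13
tool_pos: [595.3, -37.2, 156.4]
ee_rot: [-0.0, 0.788, 0.615, 0.001]
force: [0.6, -0.8, 1.3]
gripper_width: 85.0
```

```bash
python3 g.py 569.5,-303,90
python3 - <<'E'
from h import *
p,d=imaging.capture("side");C=cloud("side",d)
print("placed1",wallfit(C,(611,32),55,80,30))
print("placed2",wallfit(C,(596,-28),55,80,30))
for k in((619,63.7),(603.7,3.7),(588.4,-56.4)):print("base",k,wallfit(C,k,17,42,30))
print("jarc",wallfit(C,(568,-303),5,30,30),"sample",wallfit(C,(434,-249),5,24,21))
u,v=proj("side",[605,10,60]).astype(int)
cv2.imwrite(f"pics/side5.png",cv2.resize(p[max(0,v-60):v+60,u-80:u+80],None,fx=4,fy=4))
E
```

```text
t 11.13 pos [595.3 -37.2 156.4] yaw 75.92 tilt 0.08 w 85.0 F [ 0.6 -0.8  1.3] j [-0.17  0.45 -0.01  1.12  0.    1.65]
[ 569.5 -303.    90. ] delta [-6.604  0.989  1.651] turn 0.04
placed1 (array([611.9,  31.5]), 59, 1.06)
placed2 (array([597.3, -30. ]), 140, 1.37)
base (619, 63.7) (array([619.1,  61.4]), 49, 1.01)
base (603.7, 3.7) (array([603.6,   2. ]), 55, 1.11)
base (588.4, -56.4) (array([588. , -57.7]), 135, 0.95)
jarc (array([ 566.8, -305.9]), 175, 0.92) sample (array([ 433.9, -251.3]), 90, 0.74)
```

View pics/side5.png

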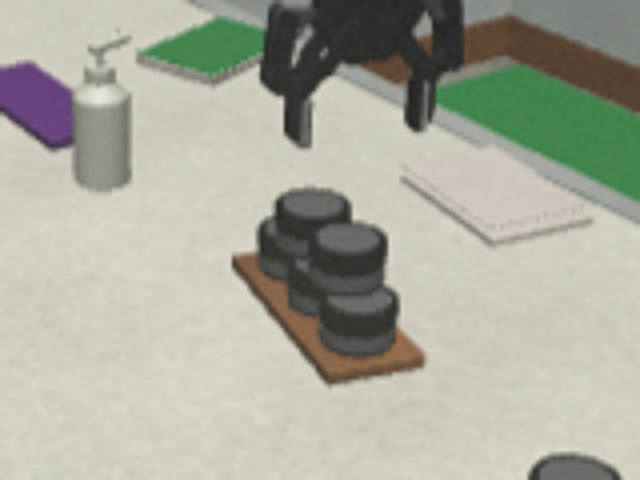

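Both second-tier jars are seated with a small gap between them (crop 313,222 and 348,258). Next is jar_c.

Emit:
play_rows([
  [85,[-1.0,0.15,0],0],
  [85,[-2.0,0.3,0],0],
  [85,[-3.0,0.45,0.3],0],
  [85,[-4.0,0.6,0.6],0],
  [85,[-5.0,0.75,1.0],0],
])

```text
time: 11.6
tool_pos: [575.5, -239.5, 116.1]
ee_rot: [0.001, 0.789, 0.614, 0.0]
force: [0.8, -0.1, 0.6]
gripper_width: 85.2
```

```bash
python3 g.py 569,-303.5,85
```

```text
t 11.6 pos [ 575.5 -239.5  116.1] yaw 75.79 tilt 0.14 w 85.2 F [ 0.8 -0.1  0.6] j [-0.5   0.52  0.01  1.05 -0.    1.32]
[ 569.  -303.5   85. ] delta [-1.59   0.233  0.779] turn 0.02
```

Emit:
play_rows([
  [85,[-0.7,0.1,0.4],0],
  [85,[-1.3,0.2,0.7],0],
  [85,[-1.59,0.23,0.78],0],
  [85,[-1.59,0.23,0.78],0],
  [85,[-1.59,0.23,0.78],0],
])

```text
time: 12.02
tool_pos: [568.5, -300.7, 84.5]
ee_rot: [-0.0, 0.789, 0.614, 0.0]
force: [0.4, -0.6, -0.2]
gripper_width: 85.3
```

```bash
python3 g.py 569,-303.5,10
```

```text
t 12.02 pos [ 568.5 -300.7   84.5] yaw 75.76 tilt 0.06 w 85.3 F [ 0.4 -0.6 -0.2] j [-0.59  0.59  0.03  1.02  0.    1.23]
[ 569.  -303.5   10. ] delta [-0.066  0.03   1.864] turn 0.01
```

Emit:
play_rows([
  [85,[-0.05,0.02,0.8],0],
  [85,[-0.05,0.02,1.5],0],
  [85,[-0.05,0.02,1.83],0],
  [85,[-0.05,0.02,1.86],0],
  [85,[-0.05,0.02,1.86],0],
])

```text
time: 12.43
tool_pos: [569.0, -301.2, 10.3]
ee_rot: [-0.001, 0.788, 0.615, 0.0]
force: [0.4, 0.2, 0.2]
gripper_width: 85.2
```

Emit:
play_rows([
  [60,[0,0,0],0],
  [50,[0,0,0],0],
  [50,[0,0,0],0],
  [50,[0,0,0],0],
  [50,[0,0,0],0],
])

```text
time: 12.85
tool_pos: [570.6, -303.8, 12.6]
ee_rot: [0.002, 0.789, 0.614, 0.001]
force: [-0.2, 2.0, 6.6]
gripper_width: 58.4
```

Emit:
play_rows([
  [50,[0,0,0],0],
  [50,[0,0,0],0],
])

```text
time: 13.02
tool_pos: [570.6, -303.8, 12.6]
ee_rot: [0.002, 0.789, 0.614, 0.001]
force: [0.2, 3.0, 6.8]
gripper_width: 58.6
```

```bash
python3 g.py 569,-303.5,8 604.5,3.5,190
```

```text
t 13.02 pos [ 570.6 -303.8   12.6] yaw 75.81 tilt 0.25 w 58.6 F [0.2 3.  6.8] j [-0.59  0.65 -0.05  0.86  0.    1.23]
[ 569.  -303.5    8. ] delta [-0.002 -0.042  0.115] turn 0.02
[604.5   3.5 190. ] delta [ 7.655 -1.043 -4.443] turn 0.02
```

Emit:
play_rows([
  [50,[0,0,-0.5],0],
  [50,[0,0,-1.2],0],
  [50,[0.2,0,-2.1],0],
  [50,[0.6,-0.1,-3.0],0],
  [50,[1.2,-0.2,-3.8],0],
])

```text
time: 13.43
tool_pos: [573.0, -256.2, 165.0]
ee_rot: [0.001, 0.79, 0.613, 0.0]
force: [1.3, 0.1, -1.0]
gripper_width: 58.8
```

Emit:
play_rows([
  [50,[0.8,-0.1,-0.5],0],
  [50,[1.7,-0.2,-0.7],0],
  [50,[2.6,-0.4,-0.7],0],
  [50,[3.5,-0.5,-0.7],0],
  [50,[4.3,-0.6,-0.7],0],
])

```text
time: 13.85
tool_pos: [592.1, -80.1, 191.4]
ee_rot: [0.001, 0.789, 0.614, 0.001]
force: [0.0, -0.1, -1.1]
gripper_width: 58.7
```

```bash
python3 g.py 604.5,3,190
```

```text
t 13.85 pos [592.1 -80.1 191.4] yaw 75.81 tilt 0.12 w 58.7 F [ 0.  -0.1 -1.1] j [-0.24  0.43  0.06  1.2   0.    1.58]
[604.5   3.  190. ] delta [ 2.091 -0.208  0.036] turn 0.02
```

Emit:
play_rows([
  [50,[0.8,-0.1,0],0],
  [50,[1.5,-0.15,0],0],
  [50,[2.0,-0.2,0.1],0],
  [50,[2.09,-0.2,0.6],0],
  [50,[2.09,-0.2,1.0],0],
])

```text
time: 14.27
tool_pos: [605.7, 2.9, 150.9]
ee_rot: [0.001, 0.788, 0.615, 0.001]
force: [0.0, -1.0, -1.1]
gripper_width: 59.0
```

Emit:
play_rows([
  [50,[0,0,0.4],0],
  [50,[0,0,0.7],0],
  [50,[0,0,0.8],0],
  [50,[0,0,0.8],0],
  [50,[0,0,0.8],0],
])

```text
time: 14.68
tool_pos: [604.8, 0.7, 118.8]
ee_rot: [0.0, 0.789, 0.614, 0.0]
force: [0.3, 0.8, -0.7]
gripper_width: 58.7
```

```bash
python3 - <<'E'
from h import *
p,d=imaging.capture("side");C=cloud("side",d)
t=read_state()['tool_pos'];print(t.round(1))
print("held",wallfit(C,t[:2],t[2]-8,t[2]+12,30))
print("placed1",wallfit(C,(611,32),55,80,30))
print("placed2",wallfit(C,(596,-28),55,80,30))
E
python3 g.py 604.5,3,97
```

```text
[605.3   0.7 119.3]
held (array([604. ,  -2.2]), 114, 1.38)
placed1 (array([611.9,  30.8]), 60, 1.09)
placed2 (array([597.3, -30. ]), 137, 1.23)
t 14.73 pos [605.3   0.7 119.3] yaw 75.78 tilt 0.11 w 58.4 F [-0.   0.8 -0.7] j [-0.1   0.49 -0.04  1.04  0.    1.72]
[604.5   3.   97. ] delta [ 0.051 -0.034  0.557] turn 0.02
```

Emit:
play_rows([
  [50,[0.08,-0.02,0.15],0],
  [50,[0.08,-0.02,0.3],0],
  [50,[0.08,-0.02,0.42],0],
  [50,[0.08,-0.02,0.48],0],
  [50,[0.08,-0.02,0.48],0],
])

```text
time: 15.15
tool_pos: [603.8, 4.2, 97.8]
ee_rot: [-0.001, 0.789, 0.614, -0.001]
force: [-0.6, -0.5, -1.4]
gripper_width: 59.0
```

Emit:
play_rows([
  [50,[0,0,0],0],
  [50,[0,0,0],0],
])

```text
time: 15.32
tool_pos: [604.6, 4.1, 99.0]
ee_rot: [0.0, 0.789, 0.614, 0.0]
force: [-0.2, -0.9, -0.9]
gripper_width: 58.9
```

```bash
python3 - <<'E'
from h import *
p,d=imaging.capture("side");C=cloud("side",d)
t=read_state()['tool_pos'];print(t.round(1))
print("held",wallfit(C,t[:2],t[2]-8,t[2]+12,30))
E
python3 g.py 604.5,3,96.6
```

```text
[604.8   4.1  99.1]
held (array([603.8,   1.3]), 106, 1.29)
t 15.37 pos [604.8   4.1  99.1] yaw 75.79 tilt 0.03 w 58.5 F [ 0.1 -0.5 -0.7] j [-0.1   0.5  -0.07  0.99  0.    1.72]
[604.5   3.   96.6] delta [-0.029  0.001  0.062] turn 0.02
```

Emit:
play_rows([
  [50,[0,0,0.02],0],
  [50,[0,0,0.04],0],
  [50,[0,0,0.04],0],
])

```text
time: 15.62
tool_pos: [604.5, 4.1, 97.2]
ee_rot: [-0.0, 0.789, 0.614, 0.0]
force: [-0.2, 0.4, -0.8]
gripper_width: 58.5
```

Emit:
play_rows([
  [50,[0,0,0.01],0],
  [50,[0,0,0.02],0],
  [50,[0,0,0.02],0],
])

```text
time: 15.87
tool_pos: [604.6, 4.1, 96.7]
ee_rot: [0.0, 0.789, 0.614, 0.0]
force: [-0.1, 0.3, 0.8]
gripper_width: 58.7
```

Emit:
play_rows([
  [50,[0,0,0.01],0],
  [50,[0,0,0.02],0],
  [50,[0,0,0.02],0],
])

```text
time: 16.12
tool_pos: [604.8, 4.1, 96.6]
ee_rot: [0.0, 0.789, 0.614, 0.0]
force: [-2.2, 0.3, 6.0]
gripper_width: 58.5
```

Emit:
play_rows([
  [61,[0,0,0],0],
  [64,[0,0,0],0],
  [68,[0,0,0],0],
  [76,[0,0,0],0],
  [85,[0,0,0],0],
])

```text
time: 16.53
tool_pos: [604.5, 4.2, 95.4]
ee_rot: [-0.0, 0.789, 0.614, -0.0]
force: [0.2, -0.5, -0.2]
gripper_width: 84.1
```

Emit:
play_rows([
  [85,[0,0,0],0],
  [85,[0,0,-0.4],0],
  [85,[0,0,-1.0],0],
  [85,[0,0,-1.8],0],
  [85,[-0.3,0,-2.4],0],
])

```text
time: 16.95
tool_pos: [602.0, -6.1, 193.4]
ee_rot: [-0.0, 0.788, 0.615, 0.001]
force: [0.3, -0.3, 0.8]
gripper_width: 84.8
```

```bash
python3 g.py 436,-250,120
python3 - <<'E'
from h import *
p,d=imaging.capture("side");C=cloud("side",d)
print("placed1",wallfit(C,(611,32),55,80,30))
print("placed2",wallfit(C,(596,-28),55,80,30))
print("placed3",wallfit(C,(604,2),91,115,30))
for k in((619,63.7),(603.7,3.7),(588.4,-56.4)):print("base",k,wallfit(C,k,17,42,30))
u,v=proj("side",[605,10,60]).astype(int)
cv2.imwrite(f"pics/side6.png",cv2.resize(p[max(0,v-60):v+60,u-80:u+80],None,fx=4,fy=4))
E
```

```text
t 16.95 pos [602.   -6.1 193.4] yaw 75.92 tilt 0.08 w 84.8 F [ 0.3 -0.3  0.8] j [-0.12  0.44  0.08  1.21  0.    1.7 ]
[ 436. -250.  120.] delta [-6.927 -2.541  1.825] turn 0.04
placed1 (array([611.8,  28.8]), 53, 1.07)
placed2 (array([597.4, -29.8]), 146, 1.13)
placed3 (array([604.5,   1.5]), 131, 1.22)
base (619, 63.7) (array([619.3,  61.5]), 49, 0.95)
base (603.7, 3.7) (array([603.6,   2. ]), 56, 1.52)
base (588.4, -56.4) (array([588.2, -57.6]), 140, 1.19)
```

View pics/side6.png

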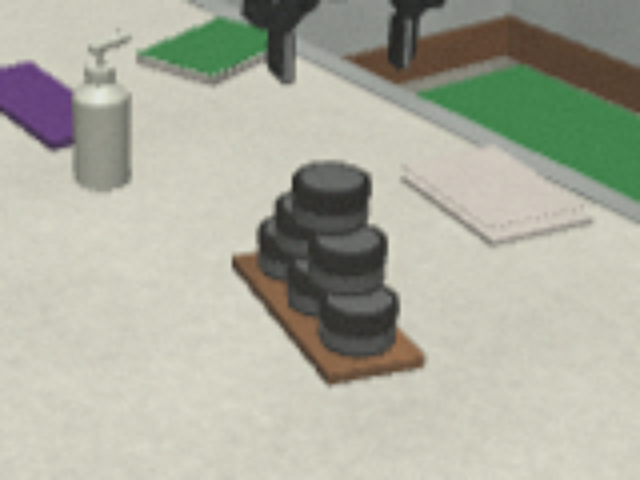

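The third jar is centred on the two second-tier jars (crop 332,197). Last is the sample jar.

Emit:
play_rows([
  [85,[-0.9,-0.3,0],0],
  [85,[-1.8,-0.6,0],0],
  [85,[-2.7,-0.9,0.2],0],
  [85,[-3.6,-1.3,0.5],0],
  [85,[-4.5,-1.6,0.9],0],
])

```text
time: 17.42
tool_pos: [494.8, -167.7, 156.3]
ee_rot: [0.001, 0.789, 0.614, 0.001]
force: [0.8, -1.3, -0.4]
gripper_width: 85.0
```

```bash
python3 g.py 436,-250,85
```

```text
t 17.42 pos [ 494.8 -167.7  156.3] yaw 75.82 tilt 0.15 w 85.0 F [ 0.8 -1.3 -0.4] j [-0.45  0.3  -0.22  1.04 -0.    1.37]
[ 436. -250.   85.] delta [-2.354 -0.925  1.781] turn 0.02
```

Emit:
play_rows([
  [85,[-0.8,-0.3,0.5],0],
  [85,[-1.6,-0.6,1.0],0],
  [85,[-2.2,-0.9,1.6],0],
  [85,[-2.35,-0.92,1.78],0],
  [85,[-2.35,-0.92,1.78],0],
])

```text
time: 17.83
tool_pos: [434.1, -248.4, 82.3]
ee_rot: [-0.002, 0.79, 0.613, -0.001]
force: [-0.0, 0.4, 1.7]
gripper_width: 85.0
```

```bash
python3 - <<'E'
from h import *
p,d=imaging.capture("side");C=cloud("side",d)
print("sample",wallfit(C,(434,-249),5,24,21))
u,v=proj("side",[435,-250,40]).astype(int)
cv2.imwrite(f"pics/side7.png",cv2.resize(p[max(0,v-60):v+60,u-80:u+80],None,fx=4,fy=4))
E
python3 g.py 436,-249.5,10
```

```text
sample (array([ 433.7, -251.2]), 93, 0.78)
t 17.88 pos [ 435.8 -248.1   83.7] yaw 75.69 tilt 0.13 w 85.1 F [ 0.1 -0.  -0.1] j [-0.64  0.33 -0.39  0.85  0.    1.18]
[ 436.  -249.5   10. ] delta [-0.036  0.016  1.843] turn -0.0
```

View pics/side7.png

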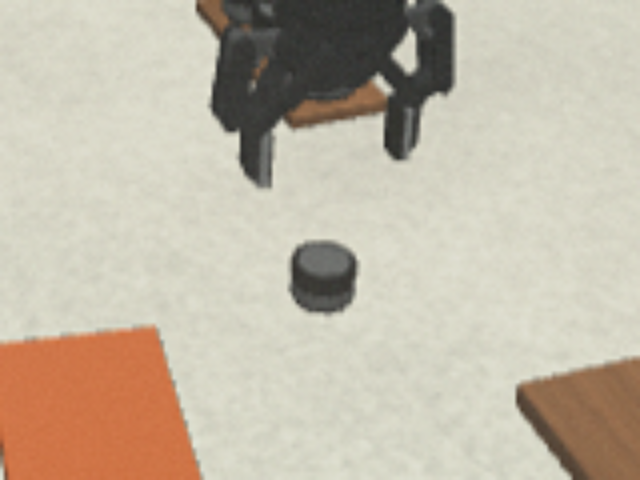

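The open fingers are centred above the sample jar (crop 323,275).

Emit:
play_rows([
  [85,[-0.03,0,0.8],0],
  [85,[-0.03,0,1.5],0],
  [85,[-0.03,0,1.83],0],
  [85,[-0.03,0,1.85],0],
  [85,[-0.03,0,1.85],0],
])

```text
time: 18.3
tool_pos: [437.5, -248.7, 11.0]
ee_rot: [0.0, 0.789, 0.615, 0.0]
force: [0.5, -0.7, 1.2]
gripper_width: 85.1
```

Emit:
play_rows([
  [70,[0,0,0],0],
  [58,[0,0,0],0],
  [48,[0,0,0],0],
  [34,[0,0,0],0],
  [34,[0,0,0],0],
])

```text
time: 18.72
tool_pos: [437.4, -250.1, 11.9]
ee_rot: [0.001, 0.789, 0.614, 0.001]
force: [-0.8, 1.3, 6.5]
gripper_width: 40.5
```

Emit:
play_rows([
  [34,[0,0,0],0],
  [34,[0,0,0],0],
  [34,[0,0,0],0],
])

```text
time: 18.97
tool_pos: [437.5, -250.1, 12.0]
ee_rot: [0.001, 0.789, 0.614, 0.001]
force: [-0.6, 1.1, 6.6]
gripper_width: 40.4
```

```bash
python3 g.py 436,-249.5,8 604.8,4.1,220
```

```text
t 18.97 pos [ 437.5 -250.1   12. ] yaw 75.79 tilt 0.16 w 40.4 F [-0.6  1.1  6.6] j [-0.65  0.42 -0.48  0.67  0.    1.17]
[ 436.  -249.5    8. ] delta [ 0.007 -0.04   0.099] turn 0.02
[604.8   4.1 220. ] delta [ 7.186  2.51  -5.197] turn 0.02
```

Emit:
play_rows([
  [34,[0,0,-0.5],0],
  [34,[0,0,-1.2],0],
  [34,[0.2,0.1,-2.1],0],
  [34,[0.6,0.2,-3.0],0],
  [34,[1.1,0.4,-3.9],0],
])

```text
time: 19.38
tool_pos: [461.8, -210.9, 168.2]
ee_rot: [0.0, 0.79, 0.613, -0.0]
force: [2.1, -0.6, -1.4]
gripper_width: 40.2
```

Emit:
play_rows([
  [34,[0.7,0.2,-0.7],0],
  [34,[1.5,0.5,-1.2],0],
  [34,[2.4,0.8,-1.3],0],
  [34,[3.3,1.1,-1.3],0],
  [34,[4.1,1.4,-1.3],0],
])

```text
time: 19.8
tool_pos: [558.4, -63.9, 219.9]
ee_rot: [0.001, 0.789, 0.614, 0.001]
force: [1.1, -0.8, -1.0]
gripper_width: 40.6
```

```bash
python3 g.py 604.8,4.1,190
```

```text
t 19.8 pos [558.4 -63.9 219.9] yaw 75.8 tilt 0.17 w 40.6 F [ 1.1 -0.8 -1. ] j [-0.23  0.35  0.01  1.23  0.    1.59]
[604.8   4.1 190. ] delta [1.931 0.705 0.75 ] turn 0.02
```

Emit:
play_rows([
  [34,[0.7,0.25,0],0],
  [34,[1.4,0.5,0.1],0],
  [34,[1.8,0.65,0.4],0],
  [34,[1.93,0.7,0.7],0],
  [34,[1.93,0.7,1.0],0],
])

```text
time: 20.22
tool_pos: [604.3, 4.1, 178.1]
ee_rot: [0.0, 0.788, 0.615, 0.001]
force: [0.7, 0.2, -0.3]
gripper_width: 40.0
```

Emit:
play_rows([
  [34,[0,0,0.3],0],
  [34,[0,0,0.6],0],
  [34,[0,0,0.6],0],
  [34,[0,0,0.6],0],
])

```text
time: 20.55
tool_pos: [602.5, 2.3, 154.0]
ee_rot: [-0.001, 0.789, 0.614, -0.001]
force: [0.6, -0.6, -0.1]
gripper_width: 40.3
```

```bash
python3 - <<'E'
from h import *
p,d=imaging.capture("side");C=cloud("side",d)
t=read_state()['tool_pos'];print(t.round(1))
print("held",wallfit(C,t[:2],t[2]-8,t[2]+10,21))
print("placed3",wallfit(C,(604,2),91,115,30))
u,v=proj("side",[605,10,100]).astype(int)
cv2.imwrite(f"pics/side8.png",cv2.resize(p[max(0,v-60):v+60,u-80:u+80],None,fx=4,fy=4))
E
python3 g.py 604.8,4.1,132
```

```text
[603.2   2.2 154.8]
held (array([601.7,   0. ]), 79, 1.72)
placed3 (array([604.2,   1.3]), 133, 1.25)
t 20.6 pos [603.2   2.2 154.8] yaw 75.78 tilt 0.01 w 40.1 F [-1.1 -1.   0.3] j [-0.1   0.46  0.01  1.12  0.    1.72]
[604.8   4.1 132. ] delta [0.056 0.028 0.57 ] turn 0.02
```

View pics/side8.png

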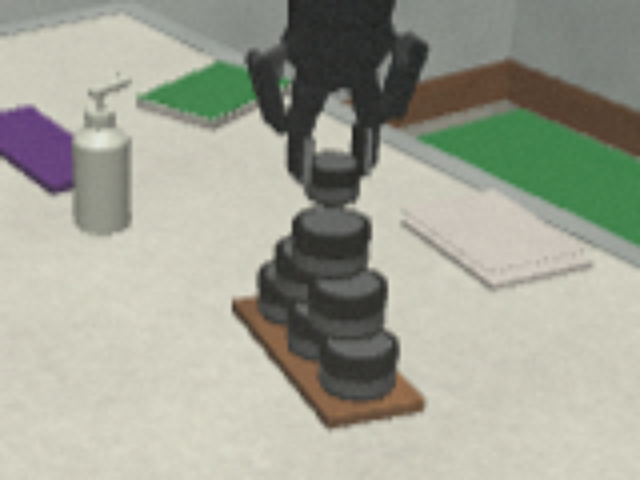

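The sample jar is upright and centred over the top lid (crop 332,178). I'll correct by about 2 mm and lower it.

Emit:
play_rows([
  [34,[0.04,0.02,0.15],0],
  [34,[0.04,0.02,0.3],0],
  [34,[0.04,0.02,0.42],0],
  [34,[0.04,0.02,0.48],0],
  [34,[0.04,0.02,0.48],0],
])

```text
time: 21.02
tool_pos: [603.7, 3.7, 134.1]
ee_rot: [-0.001, 0.789, 0.614, -0.001]
force: [0.2, -0.1, -0.9]
gripper_width: 40.5
```

Emit:
play_rows([
  [34,[0,0,0],0],
  [34,[0,0,0],0],
])

```text
time: 21.18
tool_pos: [604.4, 3.6, 135.2]
ee_rot: [0.0, 0.789, 0.614, 0.0]
force: [0.1, 0.2, -0.4]
gripper_width: 40.5
```

```bash
python3 - <<'E'
from h import *
p,d=imaging.capture("side");C=cloud("side",d)
t=read_state()['tool_pos'];print(t.round(1))
print("held",wallfit(C,t[:2],t[2]-8,t[2]+10,21))
E
python3 g.py 604.8,4.1,132
```

```text
[604.6   3.6 135.3]
held (array([604.2,   1.5]), 75, 1.41)
t 21.23 pos [604.6   3.6 135.3] yaw 75.79 tilt 0.03 w 40.2 F [ 0.5 -0.4 -1.2] j [-0.1   0.48 -0.02  1.08  0.    1.72]
[604.8   4.1 132. ] delta [0.013 0.003 0.082] turn 0.02
```

Emit:
play_rows([
  [34,[0,0,0.02],0],
  [34,[0,0,0.04],0],
  [34,[0,0,0.06],0],
  [34,[0,0,0.06],0],
])

```text
time: 21.57
tool_pos: [604.3, 3.7, 132.5]
ee_rot: [-0.0, 0.789, 0.614, -0.0]
force: [-0.2, -0.5, -1.2]
gripper_width: 40.6
```

Emit:
play_rows([
  [34,[0,0,0.01],0],
  [34,[0,0,0.02],0],
  [34,[0,0,0.02],0],
])

```text
time: 21.82
tool_pos: [604.5, 3.6, 132.1]
ee_rot: [0.0, 0.789, 0.614, 0.0]
force: [-0.6, 0.4, 1.0]
gripper_width: 40.3
```

Emit:
play_rows([
  [34,[0,0,0.01],0],
  [34,[0,0,0.02],0],
  [34,[0,0,0.02],0],
])

```text
time: 22.07
tool_pos: [604.5, 3.6, 132.0]
ee_rot: [0.0, 0.789, 0.614, 0.0]
force: [-2.0, -1.1, 5.1]
gripper_width: 40.3
```

Emit:
play_rows([
  [43,[0,0,0],0],
  [46,[0,0,0],0],
  [52,[0,0,0],0],
  [62,[0,0,0],0],
  [75,[0,0,0],0],
])

```text
time: 22.48
tool_pos: [604.2, 3.6, 130.7]
ee_rot: [-0.0, 0.789, 0.614, -0.0]
force: [-0.4, -0.1, 0.9]
gripper_width: 72.6
```

Emit:
play_rows([
  [85,[0,0,0],0],
  [85,[0,0,-0.2],0],
  [85,[0,0,-0.8],0],
  [85,[0,0,-1.6],0],
  [85,[0,0,-2.2],0],
])

```text
time: 22.9
tool_pos: [604.4, 3.6, 221.4]
ee_rot: [0.0, 0.789, 0.614, 0.0]
force: [0.1, -0.3, 0.5]
gripper_width: 84.8
```

Emit:
play_rows([
  [85,[-0.5,-0.6,-0.3],0],
  [85,[-1.2,-1.2,-0.5],0],
  [85,[-2.0,-1.8,-0.5],0],
  [85,[-2.8,-2.4,-0.5],0],
  [85,[-3.6,-3.0,-0.5],0],
])

```text
time: 23.32
tool_pos: [451.5, -107.2, 239.9]
ee_rot: [0.001, 0.789, 0.615, 0.0]
force: [0.5, -0.8, 0.2]
gripper_width: 85.2
```

Emit:
play_rows([
  [85,[-0.6,-0.2,0],0],
  [85,[-1.0,-0.3,0],0],
  [85,[-1.0,-0.3,0],0],
  [85,[-1.0,-0.3,0],0],
  [85,[-1.0,-0.3,0],0],
])

```text
time: 23.73
tool_pos: [431.8, -142.0, 239.4]
ee_rot: [0.0, 0.789, 0.614, 0.0]
force: [-0.4, 0.8, 0.5]
gripper_width: 85.2
```

```bash
python3 g.py
python3 - <<'E'
from h import *
p,d=imaging.capture("side");C=cloud("side",d)
print("placed1",wallfit(C,(611,32),55,80,30))
print("placed2",wallfit(C,(596,-28),55,80,30))
print("placed3",wallfit(C,(604,2),91,115,30))
print("sample",wallfit(C,(604,2),125,144,21))
for k in((619,63.7),(603.7,3.7),(588.4,-56.4)):print("base",k,wallfit(C,k,17,42,30))
u,v=proj("side",[605,10,80]).astype(int)
cv2.imwrite(f"pics/side9.png",cv2.resize(p[max(0,v-60):v+60,u-80:u+80],None,fx=4,fy=4))
p,d=imaging.capture("top");C=cloud("top",d);cv2.imwrite("pics/top9.png",p)
for a in((79,89),(115,125),(141,155)):
    print(a)
    for t in tops(C,*a):print(t)
E
```

```text
t 23.73 pos [ 431.8 -142.   239.4] yaw 75.8 tilt 0.06 w 85.2 F [-0.4  0.8  0.5] j [-0.46  0.13 -0.22  1.22  0.    1.36]
placed1 (array([611.9,  30. ]), 55, 1.06)
placed2 (array([597.3, -30.3]), 140, 1.4)
placed3 (array([604. ,   1.3]), 132, 1.05)
sample (array([604.7,   1.4]), 78, 1.36)
base (619, 63.7) (array([618.7,  62.6]), 48, 1.09)
base (603.7, 3.7) (array([603.7,   0.9]), 56, 1.04)
base (588.4, -56.4) (array([588.1, -57.6]), 133, 1.44)
(79, 89)
([294, 127, 13, 21, 176], array([611.6,  43.8,  83.8]), array([612.7,  33. ]), 30.5)
([317, 132, 18, 20, 199], array([595. , -36.3,  83.9]), array([598.4, -28.5]), 30.5)
([205, 139, 11, 13, 44], array([580.9, 300.6,  84.8]), array([585.8, 308.1]), 21.9)
(115, 125)
([304, 128, 21, 19, 138], array([594.7,   1.4, 119.7]), array([604.6,   3.3]), 30.2)
(141, 155)
([306, 126, 15, 15, 175], array([604.1,   3.1, 148. ]), array([604.4,   2.7]), 21.2)
```

View pics/side9.png

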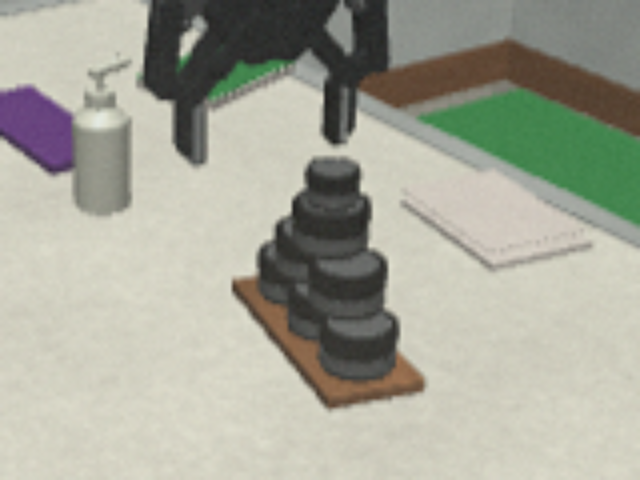

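View pics/top9.png

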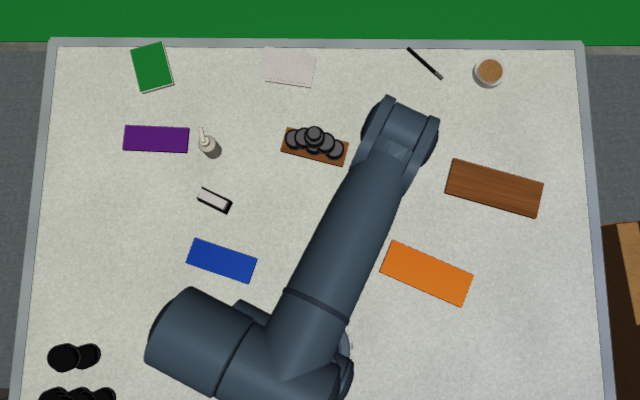

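The pyramid is complete: lid heights read 84, 120 and 148 mm, all centres are within about 3 mm, and the gripper is well clear. The bottle (207,143) and card holder (214,200) haven't moved.

```bash
python3 -c "from rig import finish_job; print(finish_job())"
```

```text
the job is handed in; nothing more can be done
None
```

The pyramid is built and handed in, at about 24 s of the 93 s allowed; the hand-in gives no verdict. Two wide jars (jar_a, then jar_b) sit over the joints of the bottom row, the third (jar_c) sits across them, and the sample jar is on top. I lowered each one until the wrist felt contact (about 4–7 N) before opening the fingers.

What the last checks showed:
- **Heights:** lids read 84, 120 and 148 mm in the top camera, exactly as expected.
- **Position:** the top camera put the wide jars within about 3 mm of their target spots, and the sample jar about 1 mm from the top lid's middle.
- **Undisturbed things:** the bottom-row positions, fitted in the side camera, stayed within its scatter of 1–3 mm. I judged the pump bottle and card holder unmoved only by comparing the top pictures, not by measuring.
- **Disagreement:** the side camera reads about 2 mm lower in y than the top camera, which is within the stated calibration error. It also fits partly hidden jars less well, so jar_a's y value varied between 28.8 and 31.7 mm.

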